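Switch on the display candles in order

ROBOT

A 7-joint arm with a two-finger parallel gripper is mounted at the origin on the work surface. World frame = base frame: x ahead of the robot, y to its left, z up, the work surface at z = 0. Lengths are in m, angles in degrees, forces in N, time in s.
With the tool pointing down it reaches from about 0.4 to 0.85 m from the base axis. Payload 4.5 kg.
Tool frame: the origin (TCP) lies midway between the tips of the shut fingers; the grasp point (between the pads) lies 19 mm behind it; z points along the fingers, y is the line along which they close (so a half turn about z gives the same grasp; the last joint's range is limited). The gripper opens to 88 mm and grips with 3 to 60 N. Pads are 18 mm wide; open, the fingers measure 123 mm over their backs; the gripper's body (75 mm by 187 mm) begins 45 mm behind the grasp point.
Start: joints at [-64.469, 39.483, -11.15, 89.685, 9.013, 51.709, -12.324], TCP at [0.25, 0.573, 0.239] pointing down, gripper open.
Joint ranges: [-172.22, 172.22], [-26.19, 119.32], [-84.43, 86.54], [7.71, 146.69], [-57.33, 237.33], [2.42, 119.75], [-152.13, 152.13]. Speed limits (degrees/s): [147.25, 147.25, 180, 180, 180, 180, 180].

INTERFACE

Orientations are given as a 3x3 rotation matrix whose columns are the frame's x, y, z axes.
In Python, from station import sensors, optics, finish_job gives the robot as it stands. The module is installed in compiled form; this text tells all that it offers.
- The arm moves only by the tool jog_arm, never from a script. Its argument "targets" is one flat list of numbers, 4 for each row, row after row: the shift along the tool's x, y, z in cm, then the turn about the tool's z in rad. A call has 1 to 12 rows; each row shifts and turns the commanded pose from where the row before left it, along the tool's axes as they then stand; what a row does not reach is not made up. A row lasts 1/10 s, in which the tool goes at most 50 mm and 8.59 degrees, less where a joint would pass 70% of its speed; a pose out of reach is approached as far as the arm can. A call is refused whole if a number of a shift passes 5 or a number of a turn 0.15, either way. A call with a gripper value outside its range is refused whole. "jaw" is the finger opening in cm, from 0 to 8.81, set as the call begins (left out, the last holds). The fingers move at their own pace and stop on an object; the grip force is fixed at half the most. Time passes only in rows, so rows that do not move let the fingers close. It gives the time, the measured TCP pose, the force, the opening and the grip force at its end, in the units of the state.
- sensors.sense(): the state, without advancing time (a new reading comes with each control period).
- optics.get_image(name): name is "scene" or "top" or "wrist"; returns the picture (400x640x3 uint8, blue, green, red); there is no depth.
- optics.camera_params(name): a dict with "camera_matrix" (3x3 intrinsics, pixels), "xyz" and "rotation" of the camera in the world. Camera axes: x right, y up, looking along -z (the intrinsics and any distortion apply to the point x, -y, -z); pixel columns grow to the right and rows downward; lengths in m; the calibration is good to about 2 mm. The wrist camera is an equidistant fisheye: a pixel r from the principal point sees the ray r / f radians off the axis. A picture is of the moment at which its call begins: read the wrist's pose just before it. camera_params takes no time and is no camera call; for the wrist camera it gives the pose at the moment of the call.
- finish_job(): hands the job in; it is judged then, once.
The state is a dict: "time": time; "q": joint angles; "qd": joint speeds; "effort": joint torques, N m; "tcp_pos": TCP position; "tcp_rot": TCP orientation; "contact_force": force on the tool from outside, world axes, zero at the start; "torque": the same for the moment, N m; "opening": finger opening in m; "gripper_force": force on a finger pad.
Only numpy, scipy, OpenCV 4.12 (cv2) and the standard library are available. Lean on these libraries where they do the work, as an engineer would, in place of code of your own. Each camera call takes 0.05 s, during which the arm holds its last target. There are 200 camera calls.

TASK

Open the candle display for the day: with the fingertips, lightly press the orange button on top of three flameless candles down until it is all the way in, first the lime-green candle, then the ivory one, then the terracotta one. Leave the slate-blue candle switched off, and do not lift, shift or tip the candles or anything else standing on the counter.

Things in the scene. Friction and masses are not known exactly. Their poses are not given: they have to be found in the camera images.
- lime_candle: lime-green flameless candle, a loose round jar 84 mm across and 80 mm high with a coloured rim and a pale wax-coloured middle on top, about 0.45 kg, standing free on a loose grey gift box 85 x 85 mm, 75 mm high. Origin: centre of its underside, z up. Which candle stands where changes; the plain candles without an orange button on the riser and in the tray are only stock.
- lime_button_top (a point): centre of the top face of the lime-green candle's orange button (moves with it). The button is 30 mm across, on the candle's axis, and stands out of a 36 mm white collar 3 mm high; its face is 95 mm above the candle's underside when up.
- lime_button (a joint): how far the lime-green candle's button is pressed down: 0 is up (off), 0.008 m is all the way down against its stop; from 0.005 on it is on. It moves against a friction of about 3 N, has no return spring, and stays where it is left.
- ivory_candle: ivory flameless candle, a loose round jar 84 mm across and 80 mm high with a coloured rim and a pale wax-coloured middle on top, about 0.45 kg, standing free on a loose grey gift box 85 x 85 mm, 55 mm high. Origin: centre of its underside, z up. Which candle stands where changes; the plain candles without an orange button on the riser and in the tray are only stock.
- ivory_button_top (a point): centre of the top face of the ivory candle's orange button (moves with it). The button is 30 mm across, on the candle's axis, and stands out of a 36 mm white collar 3 mm high; its face is 95 mm above the candle's underside when up.
- ivory_button (a joint): how far the ivory candle's button is pressed down: 0 is up (off), 0.008 m is all the way down against its stop; from 0.005 on it is on. It moves against a friction of about 3 N, has no return spring, and stays where it is left.
- terracotta_candle: terracotta red-brown flameless candle, a loose round jar 84 mm across and 80 mm high with a coloured rim and a pale wax-coloured middle on top, about 0.45 kg, standing free on a loose grey gift box 85 x 85 mm, 95 mm high. Origin: centre of its underside, z up. Which candle stands where changes; the plain candles without an orange button on the riser and in the tray are only stock.
- terracotta_button_top (a point): centre of the top face of the terracotta red-brown candle's orange button (moves with it). The button is 30 mm across, on the candle's axis, and stands out of a 36 mm white collar 3 mm high; its face is 95 mm above the candle's underside when up.
- terracotta_button (a joint): how far the terracotta red-brown candle's button is pressed down: 0 is up (off), 0.008 m is all the way down against its stop; from 0.005 on it is on. It moves against a friction of about 3 N, has no return spring, and stays where it is left.
- slate_candle: slate-blue flameless candle, a loose round jar 84 mm across and 80 mm high with a coloured rim and a pale wax-coloured middle on top, about 0.45 kg, standing free on a loose grey gift box 85 x 85 mm, 65 mm high. Origin: centre of its underside, z up. Which candle stands where changes; the plain candles without an orange button on the riser and in the tray are only stock.
- slate_button_top (a point): centre of the top face of the slate-blue candle's orange button (moves with it). The button is 30 mm across, on the candle's axis, and stands out of a 36 mm white collar 3 mm high; its face is 95 mm above the candle's underside when up.
- slate_button (a joint): how far the slate-blue candle's button is pressed down: 0 is up (off), 0.008 m is all the way down against its stop; from 0.005 on it is on. It moves against a friction of about 3 N, has no return spring, and stays where it is left.
- bell_jar: glass bell over a cream candle on a round glass base 124 mm across, 169 mm high with its knob, loose, a bystander. Origin: centre of its underside, z up.
- decanter: clear glass stoppered decanter, 88 mm across at the foot, 235 mm high, loose, a bystander. Origin: centre of its underside, z up.
- tin: round brass tin, 66 mm across, 36 mm high, loose, a bystander. Origin: centre of its underside, z up.
- matchbox: dark green matchbox lying flat, 50 x 90 x 20 mm, loose, a bystander. Origin: centre of its underside, z up.
- card_holder: clear card stand with a blank white card, 30 x 90 mm, 68 mm high, loose, a bystander. Origin: centre of its underside, z up.
Things that resemble listed ones, but are neither listed nor needed, are in the scene too. Of the things like the lime_candle, leave any that is purple; of the rest the smaller one is meant.

How it is judged:
By the outcome, as a careful person would: the job done as asked, in the order asked, and still so for the second after the job is handed in, with the robot touching nothing.
It also fails if it takes over 48 s, if anything falls off the work surface, if the arm or the gripper's body presses on something with over 40 N, if the wrist force passes 120 N, or if a joint passes its speed limit or range.

## Working session

There is one attempt and no reset: what is moved stays moved. The work goes in short steps, Python scripts to look and compute and a tool call to move; the robot and the scene stay as the last step left them, time stands still between calls to the robot, and variables do not carry over. Pictures are saved under pics/ and viewed, at most 10 in all, crops included, and the job is handed in when it is done.

Besides the shell and the picture viewer there is one more tool, called after "Call:" in YAML: its name, and indented under it one key for each argument. jog_arm: Moves the arm, as the interface text tells. Its arguments: {"type":"object","properties":{"targets":{"type":"array"},"jaw":{"type":"number"}},"required":["targets"]}

```bash
mkdir -p pics
python3 - <<'E'
from station import sensors, optics
import cv2,json
for n in("scene","top"):
    cv2.imwrite(f"pics/{n}0.png",optics.get_image(n)); p=optics.camera_params(n); print(n,p)
s=sensors.sense(); print(s["time"],s["tcp_pos"],s["tcp_rot"],s["opening"],s["contact_force"])
E
```

```text
scene {'camera_matrix': array([[505.35589798,   0.        , 319.50169949],
       [  0.        , 505.35589798, 193.29172954],
       [  0.        ,   0.        ,   1.        ]]), 'xyz': array([ 1.08128545, -0.80126652,  0.88318725]), 'rotation': array([[ 0.82345203, -0.37067022,  0.42956995],
       [ 0.56729559,  0.5243641 , -0.63499449],
       [ 0.01012248,  0.76658064,  0.64206826]])}
top {'camera_matrix': array([[419.94009522,   0.        , 325.70170664],
       [  0.        , 419.94009522, 200.44898737],
       [  0.        ,   0.        ,   1.        ]]), 'xyz': array([ 0.34870263, -0.03172984,  1.19685904]), 'rotation': array([[ 0.025531  ,  0.98062552, -0.19422089],
       [-0.99951588,  0.02849633,  0.01248881],
       [ 0.01778143,  0.19380801,  0.98087832]])}
0.1 [0.24997765 0.57219152 0.23799018] [[-9.16448103e-01  4.00153194e-01 -5.43967237e-04]
 [ 4.00153539e-01  9.16446725e-01 -1.59555493e-03]
 [-1.39949409e-04 -1.67991371e-03 -9.99998579e-01]] 0.08787001890880762 [-0.04611001  0.1071231  -0.77407857]
```

View pics/top0.png

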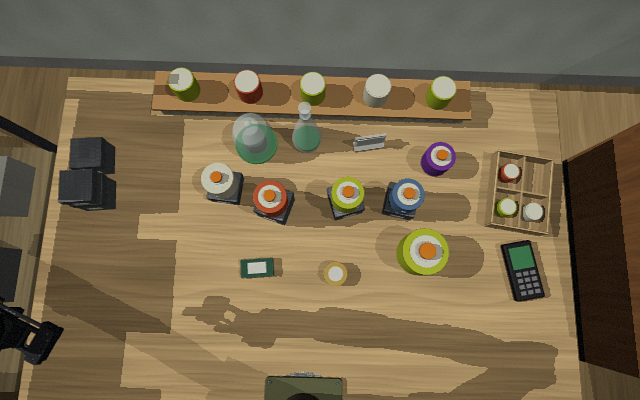

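View pics/scene0.png

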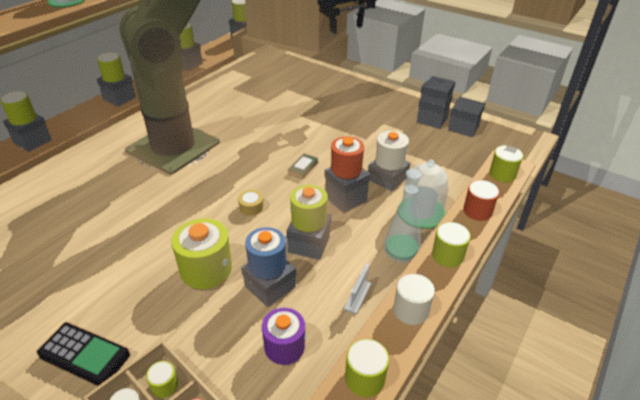

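The top picture shows six orange buttons: ivory (216,177), terracotta (269,196), lime (348,192), slate (409,194), purple decoy (442,155) and a big lime decoy (428,251). The plain jars on the riser and in the tray have no button. I choose the smaller lime at (348,192), which is on a grey box. In the scene view it is at (308,193), and the decanter and bell stand behind the row.

```bash
cat > h.py <<'E'
import numpy as np,cv2
def orange(im):
    hsv=cv2.cvtColor(im,cv2.COLOR_BGR2HSV)
    m=cv2.inRange(hsv,(6,190,150),(16,255,255))
    m=cv2.morphologyEx(m,cv2.MORPH_CLOSE,np.ones((3,3)))
    n,l,st,c=cv2.connectedComponentsWithStats(m)
    return [(c[i],st[i]) for i in range(1,n) if st[i,4]>25]
def ray(p,uv,fish=False):
    K=p["camera_matrix"]; x=(uv[0]-K[0,2])/K[0,0]; y=(uv[1]-K[1,2])/K[1,1]
    d=np.array([x,-y,-1.])
    if fish:
        r=np.hypot(x,y); s=np.sin(r)/r if r>1e-9 else 1
        d=np.array([x*s,-y*s,-np.cos(r)])
    return p["rotation"]@d
def at_z(p,uv,z,fish=False):
    d=ray(p,uv,fish); return p["xyz"]+d*(z-p["xyz"][2])/d[2]
def tri(p1,u1,p2,u2):
    a,b=ray(p1,u1),ray(p2,u2); A=np.stack([a,-b],1)
    t=np.linalg.lstsq(A,p2["xyz"]-p1["xyz"],rcond=None)[0]
    x,y=p1["xyz"]+a*t[0],p2["xyz"]+b*t[1]; return (x+y)/2,np.linalg.norm(x-y)
E
python3 - <<'E'
from station import optics
from h import *
T,S=optics.camera_params("top"),optics.camera_params("scene")
t=cv2.imread("pics/top0.png"); s=cv2.imread("pics/scene0.png")
for n,i in(("T",t),("S",s)):
    for c,st in orange(i): print(n,c.round(1),st)
for n,u,z in(("ivory",(216,177),.15),("terra",(269,196),.19),("lime",(348,192),.17),("slate",(409,194),.16),("decfoot",(306,138),.0),("dectop",(305,107),.235),("bellknob",(252,128),.169),("bellbase",(256,145),0),("tin",(335,274),.036)):
    print(n,at_z(T,u,z).round(3))
cv2.imwrite("pics/crop.png",cv2.resize(t[90:280,190:470],None,fx=2.8,fy=2.8,interpolation=cv2.INTER_CUBIC))
E
```

```text
T [442.  154.2] [437 150  11   9  77]
T [215.5 176.3] [211 171  10  11  85]
T [258.5 197.6] [255 186  10  22  40]
T [348.1 191. ] [343 186  11  11  94]
T [409.2 192.7] [404 188  11  11  93]
T [269.  194.9] [264 190  11  11  96]
T [427.3 250.4] [419 243  17  16 213]
S [392.8 135.9] [389 133   8   6  34]
S [347.4 140.9] [344 138   8   7  55]
S [264.6 237.1] [259 232  12  11 101]
S [282.8 321.6] [277 316  13  13 128]
ivory [0.609 0.237 0.15 ]
terra [0.555 0.094 0.19 ]
lime [ 0.575 -0.1    0.17 ]
slate [ 0.577 -0.256  0.16 ]
decfoot [0.774 0.017 0.   ]
dectop [0.77  0.012 0.235]
bellknob [0.737 0.15  0.169]
bellbase [0.748 0.165 0.   ]
tin [ 0.375 -0.077  0.036]
```

View pics/crop.png

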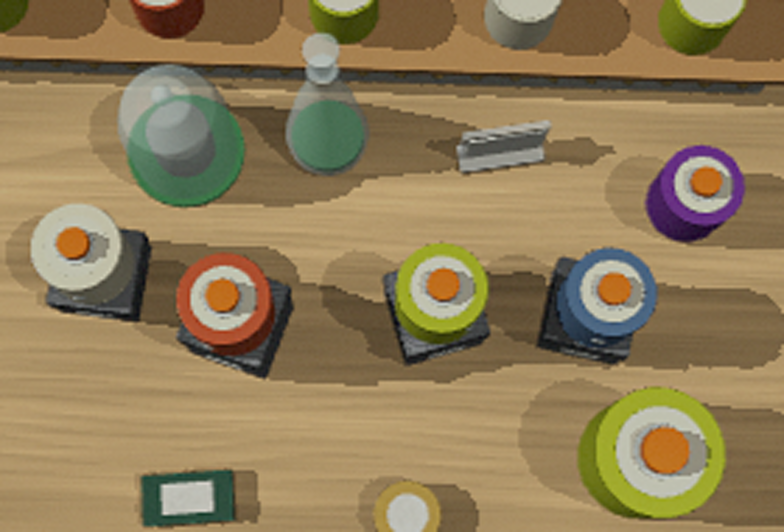

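The crop confirms the choice: the lime candle at crop (443,285) is the small one on a grey box, and the purple one and the big lime one are decoys. I raise the tool, shut the jaw and turn it square to the world axes.

Call:
jog_arm:
  targets: [0,0,-2.5,-0.1,0,0,-2.5,-0.1,0,0,-2.5,-0.1,0,0,-1,-0.11,0,0,0,0]
  jaw: 0

```text
time: 0.6
tcp_pos: [0.2504, 0.5734, 0.3251]
tcp_rot: [[-1.0, 0.002, 0.001], [0.002, 1.0, 0.003], [-0.001, 0.003, -1.0]]
contact_force: [-0.4, -0.2, -0.3]
opening: 0.0502
gripper_force: 0.0
```

Run:
```python
from station import sensors,optics
from h import *
T=optics.camera_params("top")
B={}
for n,u,z in(("ivory",(215.5,176.3),.15),("terra",(269,194.9),.19),("lime",(348.1,191),.17)):
    print(n,at_z(T,u,z).round(4))
s=sensors.sense(); print(s["time"],s["tcp_pos"].round(4),s["tcp_rot"].round(3),s["opening"])
```

```text
ivory [0.6108 0.2384 0.15  ]
terra [0.5579 0.0944 0.19  ]
lime [ 0.5778 -0.1003  0.17  ]
0.6 [0.2504 0.5734 0.3251] [[-1.     0.002  0.001]
 [ 0.002  1.     0.003]
 [-0.001  0.003 -1.   ]] 0.050220809146310344
```

Call:
jog_arm:
  targets: [-1,-2,0,0,-1.8,-3.7,0,0,-1.8,-3.7,0,0,-1.8,-3.7,0,0,-1.8,-3.7,0,0,-1.8,-3.7,0,0,-1.8,-3.7,0,0,-1.8,-3.7,0,0,-1.8,-3.7,0,0,-1.8,-3.7,0,0,-1.8,-3.7,0,0,-1.8,-3.7,0,0]

```text
time: 1.8
tcp_pos: [0.4572, 0.1435, 0.3227]
tcp_rot: [[-1.0, 0.005, -0.002], [0.005, 1.0, -0.001], [0.002, -0.001, -1.0]]
contact_force: [0.5, 0.5, -0.3]
opening: -0.0
gripper_force: 0.0
```

Call:
jog_arm:
  targets: [-1.8,-3.7,0,0,-1.8,-3.7,0,0,-1.8,-3.7,0,0,-1.8,-3.7,0,0,-1.8,-3.7,0,0,-1.8,-3.7,0,0,-1.2,-2.5,0,0,0,0,-0.0,0,0,0,0,0,0,0,0,0]

```text
time: 2.8
tcp_pos: [0.5762, -0.0999, 0.3231]
tcp_rot: [[-1.0, 0.0, -0.002], [0.0, 1.0, 0.001], [0.002, 0.001, -1.0]]
contact_force: [0.5, -0.3, 0.3]
opening: 0.0004
gripper_force: 0.0
```

Run:
```python
from station import sensors,optics
from h import *
W=optics.camera_params("wrist"); s=sensors.sense(); im=optics.get_image("wrist")
cv2.imwrite("pics/w1.png",im)
print(W, s["tcp_pos"].round(4),s["tcp_rot"].round(4),s["contact_force"].round(2),s["time"],s["opening"])
for c,st in orange(im): print(c.round(1),st,[at_z(W,c,z,True).round(4)[:2] for z in(.15,.16,.17,.19)])
```

```text
{'camera_matrix': array([[309.70691629,   0.        , 319.65203747],
       [  0.        , 309.70691629, 199.31550135],
       [  0.        ,   0.        ,   1.        ]]), 'xyz': array([ 0.4936111 , -0.10102388,  0.46938244]), 'rotation': array([[ 4.56254371e-04, -9.48461457e-01, -3.16892185e-01],
       [ 9.99999215e-01,  8.02454863e-04, -9.61978583e-04],
       [ 1.16669128e-03, -3.16891497e-01,  9.48461079e-01]])} [ 0.5762 -0.0999  0.3231] [[-1.0e+00  5.0e-04 -1.6e-03]
 [ 5.0e-04  1.0e+00  1.4e-03]
 [ 1.6e-03  1.4e-03 -1.0e+00]] [ 0.54 -0.25  0.27] 2.8 0.00037377212589380924
[146.5  64.2] [130  48  34  34 901] [array([ 0.441 , -0.2942]), array([ 0.4426, -0.2881]), array([ 0.4443, -0.2821]), array([ 0.4476, -0.27  ])]
[482.6 171.9] [ 466  132   47   73 1032] [array([0.5668, 0.0894]), array([0.5645, 0.0834]), array([0.5622, 0.0775]), array([0.5576, 0.0655])]
[503.  173.9] [494 159  21  27 343] [array([0.5683, 0.1197]), array([0.566 , 0.1128]), array([0.5636, 0.1059]), array([0.559, 0.092])]
[319.6 183.3] [306 170  28  28 626] [array([ 0.5823, -0.1008]), array([ 0.5795, -0.1008]), array([ 0.5767, -0.1008]), array([ 0.5712, -0.1008])]
[180.9 184.4] [169 173  25  25 492] [array([ 0.5822, -0.2598]), array([ 0.5794, -0.2548]), array([ 0.5767, -0.2498]), array([ 0.5711, -0.2399])]
[560.2 208.4] [555 197  13  19 120] [array([0.614 , 0.2348]), array([0.6102, 0.2243]), array([0.6064, 0.2138]), array([0.5989, 0.1928])]
[ 78.5 218.4] [ 65 210  20  23 110] [array([ 0.6286, -0.4421]), array([ 0.6244, -0.4314]), array([ 0.6201, -0.4207]), array([ 0.6117, -0.3994])]
[150.6 252.1] [142 245  18  17 234] [array([ 0.6729, -0.3217]), array([ 0.6673, -0.3147]), array([ 0.6616, -0.3078]), array([ 0.6504, -0.294 ])]
[478.  343.3] [463 336  34  25  58] [array([0.8433, 0.1525]), array([0.8324, 0.1446]), array([0.8214, 0.1366]), array([0.7995, 0.1208])]
```

View pics/w1.png

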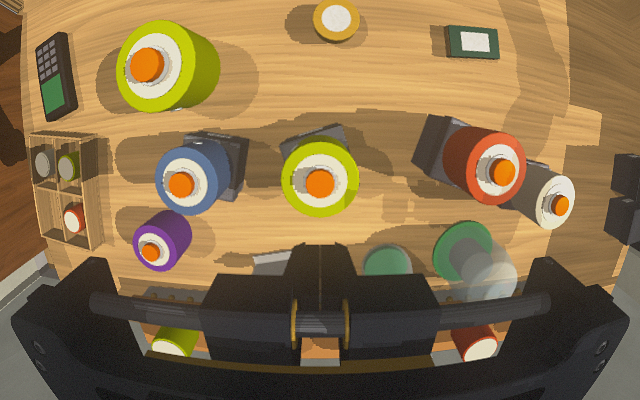

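The wrist view shows the lime button at (320,183), within about 1 mm of being under the tool; slate is at (181,184) and terracotta at (503,173). I descend to just above the lime button.

Call:
jog_arm:
  targets: [0,0,2,0,0,0,3,0,0,0,3,0,0,0,3,0,0,0,2,0,0,0,0.8,0,0,0,0,0,0,0,0,0]

```text
time: 3.65
tcp_pos: [0.5776, -0.1012, 0.1867]
tcp_rot: [[-1.0, 0.001, 0.002], [0.001, 1.0, 0.0], [-0.002, 0.0, -1.0]]
contact_force: [-0.1, -0.5, -0.1]
opening: 0.0007
gripper_force: 0.0
```

Call:
jog_arm:
  targets: [0,0,0.3,0,0,0,0.3,0,0,0,0.3,0,0,0,0.2,0,0,0,0,0,0,0,0,0]

```text
time: 4.25
tcp_pos: [0.5769, -0.1018, 0.1747]
tcp_rot: [[-1.0, 0.002, -0.0], [0.002, 1.0, 0.0], [0.0, 0.0, -1.0]]
contact_force: [-0.1, -0.6, 0.1]
opening: 0.0003
gripper_force: 0.0
```

Call:
jog_arm:
  targets: [0,0,0.2,0,0,0,0.2,0,0,0,0.2,0,0,0,0.2,0,0,0,0,0]

```text
time: 4.75
tcp_pos: [0.577, -0.1018, 0.1666]
tcp_rot: [[-1.0, 0.002, 0.0], [0.002, 1.0, 0.0], [-0.0, 0.0, -1.0]]
contact_force: [0.3, 0.1, 0.3]
opening: 0.0003
gripper_force: 0.1
```

Call:
jog_arm:
  targets: [0,0,0.1,0,0,0,0.1,0,0,0,0.1,0,0,0,0,0]

```text
time: 5.15
tcp_pos: [0.577, -0.1018, 0.1636]
tcp_rot: [[-1.0, 0.002, 0.0], [0.002, 1.0, 0.0], [-0.0, 0.0, -1.0]]
contact_force: [-0.7, -0.9, 2.1]
opening: 0.0005
gripper_force: 0.9
```

Call:
jog_arm:
  targets: [0,0,0.1,0,0,0,0,0]

```text
time: 5.35
tcp_pos: [0.5771, -0.1018, 0.1626]
tcp_rot: [[-1.0, 0.002, 0.0], [0.002, 1.0, 0.0], [-0.0, 0.0, -1.0]]
contact_force: [-0.5, 0.6, 1.8]
opening: 0.0008
gripper_force: 0.9
```

Call:
jog_arm:
  targets: [0,0,0.1,0,0,0,0,0]

```text
time: 5.55
tcp_pos: [0.577, -0.1018, 0.1618]
tcp_rot: [[-1.0, 0.002, 0.0], [0.002, 1.0, -0.0], [-0.0, -0.0, -1.0]]
contact_force: [0.2, 0.4, 3.9]
opening: 0.0003
gripper_force: 2.1
```

Call:
jog_arm:
  targets: [0,0,0.05,0,0,0,0,0]

```text
time: 5.75
tcp_pos: [0.577, -0.1018, 0.1616]
tcp_rot: [[-1.0, 0.002, 0.0], [0.002, 1.0, -0.0], [-0.0, -0.0, -1.0]]
contact_force: [-2.0, -0.1, 6.6]
opening: 0.0004
gripper_force: 3.2
```

Call:
jog_arm:
  targets: [0,0,0.06,0,0,0,0,0]

```text
time: 5.95
tcp_pos: [0.5771, -0.1018, 0.1613]
tcp_rot: [[-1.0, 0.002, 0.001], [0.002, 1.0, -0.0], [-0.001, -0.0, -1.0]]
contact_force: [-2.0, -0.9, 9.0]
opening: 0.0008
gripper_force: 4.1
```

Call:
jog_arm:
  targets: [0,0,0.05,0,0,0,0,0]

```text
time: 6.15
tcp_pos: [0.5771, -0.1018, 0.161]
tcp_rot: [[-1.0, 0.002, 0.001], [0.002, 1.0, -0.0], [-0.001, -0.0, -1.0]]
contact_force: [-3.1, 0.1, 10.6]
opening: 0.0006
gripper_force: 4.9
```

The force builds past the 3 N friction with the face at about 0.161, which matches the stop at 0.162. I retreat and go over to the ivory candle.

Call:
jog_arm:
  targets: [0,0,-0.3,0,0,0,-1,0,0,0,-3,0,0,0,-4,0,0,0,-4,0,0,0,-2.7,0,0,0,0,0]

```text
time: 6.85
tcp_pos: [0.5793, -0.1018, 0.3146]
tcp_rot: [[-1.0, 0.002, 0.009], [0.002, 1.0, -0.001], [-0.009, -0.001, -1.0]]
contact_force: [0.0, 0.5, -0.2]
opening: 0.0004
gripper_force: 0.0
```

Call:
jog_arm:
  targets: [-0.2,2,0,0,-0.4,4,0,0,-0.4,4,0,0,-0.4,4,0,0,-0.4,4,0,0,-0.4,4,0,0,-0.4,4,0,0,-0.4,4,0,0,-0.4,4,0,0,0,0,0,0,0,0,0,0]

```text
time: 7.95
tcp_pos: [0.6107, 0.2389, 0.3088]
tcp_rot: [[-1.0, -0.001, -0.002], [-0.001, 1.0, -0.001], [0.002, -0.001, -1.0]]
contact_force: [-0.3, -0.9, 0.0]
opening: 0.0001
gripper_force: 0.0
```

```bash
cat > look.py <<'E'
import sys
from station import sensors,optics
from h import *
W=optics.camera_params("wrist"); s=sensors.sense(); im=optics.get_image("wrist")
cv2.imwrite(sys.argv[1],im)
print(s["tcp_pos"].round(4),s["tcp_rot"].round(3).tolist(),s["contact_force"].round(2),s["time"])
for c,st in orange(im): print(c.round(1),st,[at_z(W,c,z,True).round(4)[:2].tolist() for z in(.15,.19)])
E
python3 look.py pics/w2.png
```

```text
[0.6107 0.2389 0.3088] [[-1.0, -0.001, -0.002], [-0.001, 1.0, -0.001], [0.002, -0.001, -1.0]] [-0.27 -0.85  0.02] 7.95
[190.9 131.4] [ 139   96   91   82 2734] [[0.5555, 0.1036], [0.5519, 0.1213]]
[167.8 138.7] [153 124  30  31 711] [[0.5616, 0.0751], [0.5572, 0.0964]]
[ 56.4 162.8] [ 50 153  14  21 227] [[0.579, -0.1129], [0.5723, -0.0669]]
[  2.1 171.5] [  0 163   6  17  82] [[0.5833, -0.2712], [0.5761, -0.2044]]
[319.4 181. ] [306 168  27  28 574] [[0.6101, 0.2375], [0.5994, 0.2376]]
[ 16.6 225.9] [ 12 220  11  14 112] [[0.6769, -0.2651], [0.6574, -0.1991]]
[302.5 347.1] [301 338   4  21  50] [[0.842, 0.2145], [0.8009, 0.2175]]
```

View pics/w2.png

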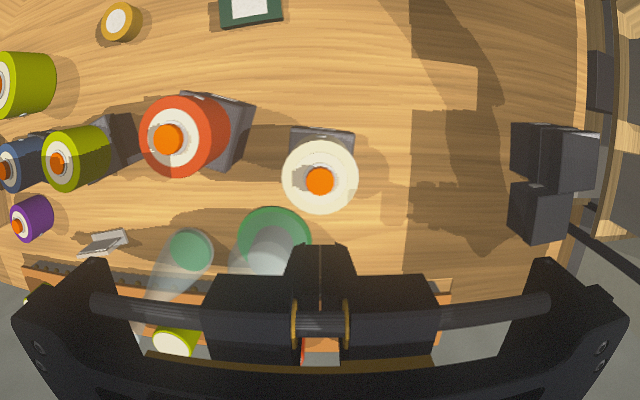

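The ivory button shows at (319,181) under the tool, 1.4 mm off in y. The terracotta candle at (168,139) and the bell at about (270,240) are clear of the fingers.

Call:
jog_arm:
  targets: [0,-0.1,2,0,0,0,3,0,0,0,3,0,0,0,3,0,0,0,2,0,0,0,1,0,0,0,0.4,0,0,0,0,0,0,0,0,0]

```text
time: 8.9
tcp_pos: [0.6124, 0.2371, 0.1674]
tcp_rot: [[-1.0, 0.002, 0.002], [0.002, 1.0, 0.001], [-0.002, 0.001, -1.0]]
contact_force: [0.1, -0.1, -0.7]
opening: 0.0004
gripper_force: 0.0
```

Call:
jog_arm:
  targets: [0,0,0.3,0,0,0,0.3,0,0,0,0.3,0,0,0,0.2,0,0,0,0,0,0,0,0,0]

```text
time: 9.5
tcp_pos: [0.6115, 0.2372, 0.1551]
tcp_rot: [[-1.0, 0.002, -0.0], [0.002, 1.0, 0.0], [0.0, 0.0, -1.0]]
contact_force: [-0.3, -0.0, -0.3]
opening: 0.0005
gripper_force: 0.0
```

Call:
jog_arm:
  targets: [0,0,0.2,0,0,0,0.2,0,0,0,0.2,0,0,0,0.1,0,0,0,0.1,0,0,0,0.1,0,0,0,0.1,0,0,0,0.1,0,0,0,0,0]

```text
time: 10.4
tcp_pos: [0.6116, 0.2372, 0.144]
tcp_rot: [[-1.0, 0.002, 0.0], [0.002, 1.0, 0.0], [-0.0, 0.0, -1.0]]
contact_force: [-0.2, -0.8, 1.5]
opening: 0.0006
gripper_force: 0.9
```

Call:
jog_arm:
  targets: [0,0,0.1,0,0,0,0,0]

```text
time: 10.6
tcp_pos: [0.6116, 0.2372, 0.143]
tcp_rot: [[-1.0, 0.002, 0.0], [0.002, 1.0, 0.0], [-0.0, 0.0, -1.0]]
contact_force: [0.4, -0.7, 2.1]
opening: 0.0002
gripper_force: 0.9
```

Call:
jog_arm:
  targets: [0,0,0.1,0,0,0,0,0]

```text
time: 10.8
tcp_pos: [0.6116, 0.2372, 0.1421]
tcp_rot: [[-1.0, 0.002, 0.0], [0.002, 1.0, 0.0], [-0.0, 0.0, -1.0]]
contact_force: [0.1, -0.1, 3.3]
opening: 0.0005
gripper_force: 1.5
```

Call:
jog_arm:
  targets: [0,0,0.06,0,0,0,0,0]

```text
time: 11.0
tcp_pos: [0.6117, 0.2372, 0.1419]
tcp_rot: [[-1.0, 0.002, 0.0], [0.002, 1.0, 0.0], [-0.0, 0.0, -1.0]]
contact_force: [-0.8, -0.0, 5.1]
opening: 0.0002
gripper_force: 2.6
```

Call:
jog_arm:
  targets: [0,0,0.06,0,0,0,0,0]

```text
time: 11.2
tcp_pos: [0.6116, 0.2372, 0.1416]
tcp_rot: [[-1.0, 0.002, 0.0], [0.002, 1.0, 0.0], [-0.0, 0.0, -1.0]]
contact_force: [-0.7, -0.7, 7.1]
opening: 0.0002
gripper_force: 3.4
```

Call:
jog_arm:
  targets: [0,0,0.06,0,0,0,0,0]

```text
time: 11.4
tcp_pos: [0.6116, 0.2372, 0.1412]
tcp_rot: [[-1.0, 0.002, 0.0], [0.002, 1.0, 0.0], [-0.0, 0.0, -1.0]]
contact_force: [-1.7, -1.7, 8.3]
opening: 0.0004
gripper_force: 4.2
```

The ivory button is at its stop. I retreat and move over the terracotta candle.

Call:
jog_arm:
  targets: [0,0,-0.3,0,0,0,-1,0,0,0,-3,0,0,0,-4,0,0,0,-4,0,0,0,-2.7,0,0,0,0,0]

```text
time: 12.1
tcp_pos: [0.6137, 0.2384, 0.2953]
tcp_rot: [[-1.0, 0.002, 0.008], [0.002, 1.0, 0.004], [-0.008, 0.004, -1.0]]
contact_force: [-1.3, 0.3, -0.1]
opening: 0.0004
gripper_force: 0.0
```

Call:
jog_arm:
  targets: [0.7,-2,0,0,1.5,-4,0,0,1.5,-4,0,0,1,-2.5,0,0,0.7,-1.7,0,0,0,0,0,0,0,0,0,0]

```text
time: 12.8
tcp_pos: [0.5576, 0.0966, 0.2902]
tcp_rot: [[-1.0, 0.001, 0.0], [0.001, 1.0, 0.002], [-0.0, 0.002, -1.0]]
contact_force: [1.4, 1.9, -0.2]
opening: 0.0005
gripper_force: 0.0
```

```bash
python3 look.py pics/w3.png
```

```text
[0.5576 0.0966 0.2902] [[-1.0, 0.001, 0.0], [0.001, 1.0, 0.002], [-0.0, 0.002, -1.0]] [ 1.4   1.94 -0.22] 12.8
[ 29.  103.5] [ 18  90  23  30 524] [[0.4402, -0.2787], [0.445, -0.2264]]
[318.2 189.5] [ 273  148   92   88 2909] [[0.561, 0.0944], [0.5489, 0.0946]]
[318.1 198.4] [302 183  33  32 869] [[0.57, 0.0944], [0.5567, 0.0946]]
[137.5 208.8] [127 197  21  24 388] [[0.5818, -0.1079], [0.5669, -0.0795]]
[ 50.  209.6] [ 43 200  18  19 196] [[0.5851, -0.2678], [0.5697, -0.2171]]
[447.6 230.3] [437 219  22  24 402] [[0.6064, 0.2337], [0.588, 0.2144]]
[ 14.2 229.8] [  7 222  11  20  28] [[0.621, -0.3866], [0.6006, -0.3193]]
[ 59.2 262. ] [ 53 256  14  14 152] [[0.6667, -0.2831], [0.6399, -0.2302]]
```

View pics/w3.png

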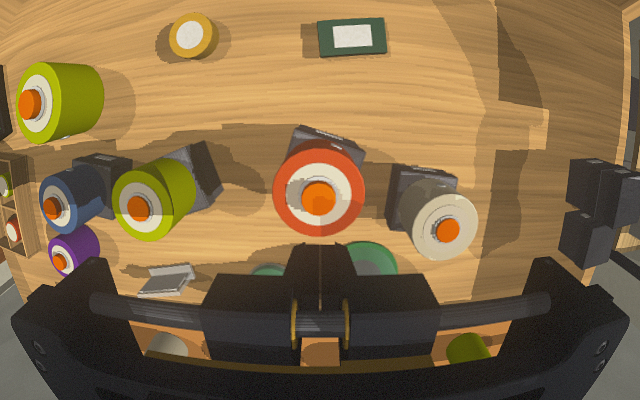

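The terracotta button shows at (318,198), 2 mm off in y. The lime at (138,209) and ivory at (448,230) candles are still standing with their buttons pressed.

Call:
jog_arm:
  targets: [0,-0.2,1.5,0,0,0,2.5,0,0,0,2.5,0,0,0,1.4,0,0,0,0.6,0,0,0,0,0,0,0,0,0]

```text
time: 13.55
tcp_pos: [0.558, 0.0943, 0.2059]
tcp_rot: [[-1.0, 0.001, 0.001], [0.001, 1.0, 0.001], [-0.001, 0.001, -1.0]]
contact_force: [0.6, 0.8, -0.9]
opening: 0.0005
gripper_force: 0.0
```

Call:
jog_arm:
  targets: [0,0,0.3,0,0,0,0.3,0,0,0,0.3,0,0,0,0.1,0,0,0,0,0]

```text
time: 14.05
tcp_pos: [0.5572, 0.0932, 0.1952]
tcp_rot: [[-1.0, 0.002, -0.0], [0.002, 1.0, -0.0], [0.0, -0.0, -1.0]]
contact_force: [0.6, -0.4, -0.5]
opening: 0.0005
gripper_force: 0.0
```

Call:
jog_arm:
  targets: [0,0,0.2,0,0,0,0.2,0,0,0,0.2,0,0,0,0.1,0,0,0,0.1,0,0,0,0.1,0,0,0,0.1,0,0,0,0.1,0,0,0,0,0]

```text
time: 14.95
tcp_pos: [0.5574, 0.0932, 0.1842]
tcp_rot: [[-1.0, 0.002, 0.0], [0.002, 1.0, 0.0], [-0.0, 0.0, -1.0]]
contact_force: [-0.6, -0.8, 1.0]
opening: 0.0005
gripper_force: 0.8
```

Call:
jog_arm:
  targets: [0,0,0.1,0,0,0,0,0]

```text
time: 15.15
tcp_pos: [0.5573, 0.0932, 0.1832]
tcp_rot: [[-1.0, 0.002, 0.0], [0.002, 1.0, 0.0], [-0.0, 0.0, -1.0]]
contact_force: [0.1, -0.9, 1.6]
opening: 0.0006
gripper_force: 0.8
```

Call:
jog_arm:
  targets: [0,0,0.1,0,0,0,0,0]

```text
time: 15.35
tcp_pos: [0.5574, 0.0932, 0.1823]
tcp_rot: [[-1.0, 0.002, 0.0], [0.002, 1.0, 0.0], [-0.0, 0.0, -1.0]]
contact_force: [0.9, -0.7, 2.7]
opening: 0.0004
gripper_force: 1.1
```

Call:
jog_arm:
  targets: [0,0,0.06,0,0,0,0,0]

```text
time: 15.55
tcp_pos: [0.5574, 0.0932, 0.1819]
tcp_rot: [[-1.0, 0.002, 0.0], [0.002, 1.0, 0.0], [-0.0, 0.0, -1.0]]
contact_force: [-1.4, -0.1, 5.3]
opening: 0.0002
gripper_force: 2.3
```

Call:
jog_arm:
  targets: [0,0,0.06,0,0,0,0,0]

```text
time: 15.75
tcp_pos: [0.5574, 0.0932, 0.1815]
tcp_rot: [[-1.0, 0.002, 0.0], [0.002, 1.0, 0.0], [-0.0, 0.0, -1.0]]
contact_force: [-1.0, -0.7, 6.9]
opening: 0.0011
gripper_force: 3.3
```

Call:
jog_arm:
  targets: [0,0,0.06,0,0,0,0,0]

```text
time: 15.95
tcp_pos: [0.5574, 0.0932, 0.1812]
tcp_rot: [[-1.0, 0.002, 0.001], [0.002, 1.0, 0.0], [-0.001, 0.0, -1.0]]
contact_force: [-1.4, 0.2, 7.4]
opening: 0.0001
gripper_force: 4.2
```

Call:
jog_arm:
  targets: [0,0,-0.3,0,0,0,-1,0,0,0,-3,0,0,0,-4,0,0,0,-4,0,0,0,-2,0,0,0,0,0,2,0,0,0,4,0,0,0,3,0,0,0,0,0,0,0,0,0,0,0]

```text
time: 17.15
tcp_pos: [0.4669, 0.0932, 0.323]
tcp_rot: [[-1.0, 0.001, -0.001], [0.001, 1.0, -0.0], [0.001, -0.0, -1.0]]
contact_force: [0.4, -0.4, -0.5]
opening: 0.0008
gripper_force: 0.0
```

```bash
python3 look.py pics/w4.png
python3 - <<'E'
from station import optics
from h import *
im=optics.get_image("scene"); a=cv2.imread("pics/scene0.png")
cv2.imwrite("pics/cmp.png",np.hstack([cv2.resize(i[100:340,230:430],None,fx=2,fy=2.4,interpolation=cv2.INTER_CUBIC) for i in(a,im)]))
t=optics.get_image("top"); 
for c,s in orange(t): print(c.round(1),s[4])
E
```

```text
[0.4669 0.0932 0.323 ] [[-1.0, 0.001, -0.001], [0.001, 1.0, -0.0], [0.001, -0.0, -1.0]] [ 0.4  -0.39 -0.54] 17.15
[ 51.3 160.8] [ 43 149  21  27 395] [[0.4334, -0.2858], [0.4272, -0.2384]]
[326.6 243.2] [285 230  74  42 834] [[0.5443, 0.1], [0.5242, 0.099]]
[ 82.2 256.1] [ 76 251  16  14 133] [[0.5807, -0.2657], [0.5561, -0.2208]]
[ 37.5 260.7] [ 29 253  13  19  39] [[0.6031, -0.3987], [0.5756, -0.3372]]
[168.3 266.9] [159 258  20  19 297] [[0.5842, -0.1064], [0.5591, -0.0815]]
[432.6 280.7] [425 274  15  17 164] [[0.6017, 0.2374], [0.5745, 0.2192]]
[442.  154.3] 78
[348.  191.5] 89
[409.2 192.7] 93
[271.4 193.6] 30
[427.7 250.5] 200
```

View pics/cmp.png

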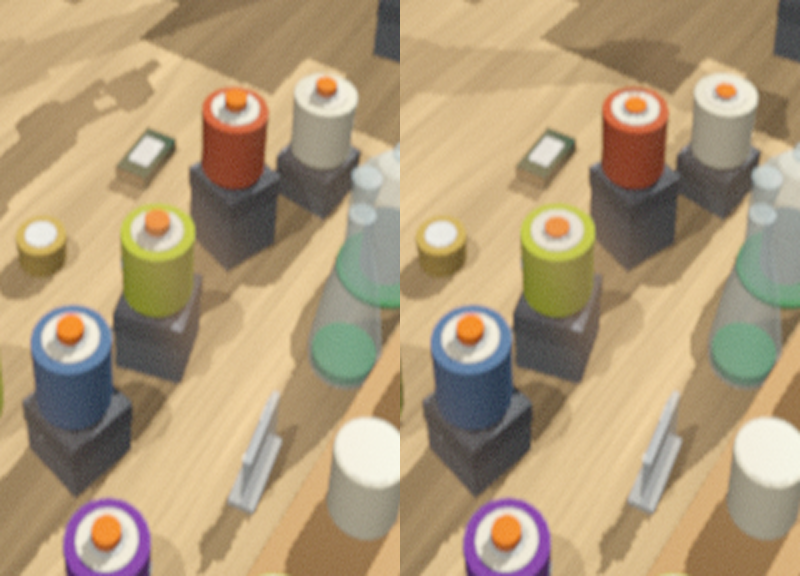

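The before/after view shows the lime (557,227), terracotta (636,104) and ivory (726,90) buttons down. Slate (470,328) is still up and nothing has moved.

```bash
python3 -c "
from station import finish_job
print(finish_job())"
```

```text
the job is handed in; nothing more can be done
None
```

I pressed the lime, ivory and terracotta buttons in that order, each until it stopped. Slate-blue was left off, the before/after picture shows nothing moved, and the job was handed in at about 17 s; no verdict was returned.

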